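# Point out the right spare wheel and the bare axle of the model car

## Task

One wheel is off the model car on its stand: show the mechanic the repair by pointing, without touching or moving anything. Hold the fingertips two or three centimetres above the middle of the spare wheel on the table that is the same size as the wheels still on the car, for two seconds, then likewise above the middle of the bare axle stub where the wheel is missing, for two seconds, and finish there, still pointing at the stub. Do not point at any other wheel, even in passing.

Things in the scene. Friction and masses are not known exactly. Their poses are not given: they have to be found in the camera images.
- car: Model car (270 mm chassis, all about 280 mm by 190 mm, no part above 105 mm high) fixed on a small wooden stand. Origin on the table under its middle, x along the car to its front bumper, y to its left, z up. Four wheel places lie at x = +-90 mm, y = +-78 mm, 68 mm above the table; three carry a wheel and one is bare. It never moves, but where it stands and its heading vary widely.
- bare_axle: Bare axle stub at the car corner whose wheel is missing: level steel pin 42 mm long, 7 mm thick, with a 15 mm thick, 14 mm long aluminium collar at its middle. Origin at the middle of the pin, where the wheel's centre would be, 68 mm above the table; y along the pin, z up; the highest point there is 7.5 mm above the origin. Which corner it is varies.
- fitted_wheel_a: One of the three wheels still on the car: 70 mm diameter, 32 mm wide, black tyre and white rim. Origin at the wheel's centre, 68 mm above the table; y is its axle line (level), z is up. Fixed. Which corner it has varies.
- fitted_wheel_b: One of the three wheels still on the car: 70 mm diameter, 32 mm wide, black tyre and white rim. Origin at the wheel's centre, 68 mm above the table; y is its axle line (level), z is up. Fixed. Which corner it has varies.
- fitted_wheel_c: One of the three wheels still on the car: 70 mm diameter, 32 mm wide, black tyre and white rim. Origin at the wheel's centre, 68 mm above the table; y is its axle line (level), z is up. Fixed. Which corner it has varies.
- spare_mid: Loose spare wheel lying flat on the table, the same size as those on the car: 70 mm diameter, 32 mm high. Origin at the centre of its underside, z up; its top face is 32 mm above the origin. The three spares swap places.
- spare_big: Loose spare wheel lying flat, too large: 94 mm diameter, 42 mm high, otherwise alike. Origin at the centre of its underside, z up.
- spare_small: Loose spare wheel lying flat, too small: 50 mm diameter, 24 mm high, otherwise alike. Origin at the centre of its underside, z up.
Mind the look-alikes: they are no part of the job. What is shaped like the spare_mid but purple, turquoise or yellow is not meant.

How it is judged:
On the way, in this order (a step that is already met when the one before it is completed fails the run):
1. the fingertips dwell just above the middle of the matching spare wheel (horizontal distance between the grasp point and spare_mid below 0.025 m and z of the grasp point in the frame of spare_mid between 0.035 and 0.105 m), for 1.5 s.
2. the fingertips dwell just above the middle of the bare axle stub (horizontal distance between the grasp point and bare_axle below 0.025 m and z of the grasp point in the frame of bare_axle between 0.01 and 0.08 m), for 1.5 s.
At the end, for the whole second after the job is handed in: The grasp point is within 25 mm, seen from above, of the middle of the bare axle stub and 10 to 80 mm above it (fingertips at most about 5 cm over it); every spare wheel is within 8 mm of where it lay (all of step 2 and distance of each of spare_mid, spare_big, spare_small from where it was at the start of the episode below 0.008 m); the robot touches nothing.
It fails at once if the robot touched something (contact force between any of the fingers, the arm and anything else above 0.3 N).
It fails at once if a spare wheel was pushed, lifted or carried (distance of any of spare_mid, spare_big, spare_small from where it was at the start of the episode above 0.008 m).
It fails at once if the fingertips pointed at a wrong wheel (within 20 mm of its middle seen from above and less than about 3 cm over it) ((horizontal distance between the grasp point and spare_big below 0.02 m and z of the grasp point in the frame of spare_big between 0 and 0.091 m) or (horizontal distance between the grasp point and spare_small below 0.02 m and z of the grasp point in the frame of spare_small between 0 and 0.073 m) or (horizontal distance between the grasp point and fitted_wheel_a below 0.02 m and z of the grasp point in the frame of fitted_wheel_a between 0 and 0.084 m) or (horizontal distance between the grasp point and fitted_wheel_b below 0.02 m and z of the grasp point in the frame of fitted_wheel_b between 0 and 0.084 m) or (horizontal distance between the grasp point and fitted_wheel_c below 0.02 m and z of the grasp point in the frame of fitted_wheel_c between 0 and 0.084 m)).
It also fails if it takes over 40 s, if anything falls off the work surface, if the arm or the gripper's body presses on something with over 40 N, if the wrist force passes 120 N, or if a joint passes its speed limit or range.

## Robot

A 6-joint arm with a two-finger parallel gripper is mounted at the origin on the work surface. World frame = base frame: x ahead of the robot, y to its left, z up, the work surface at z = 0. Lengths are in m, angles in rad, forces in N, time in s.
With the tool pointing down it reaches from about 0.35 to 0.775 m from the base axis. Payload 5.5 kg.
Tool frame: the origin (TCP) lies at the very end of the fingers, on their centre line; the grasp point (between the pads) lies 19 mm behind it (grip_point_offset is the distance from the TCP to the grasp point, in m); z points along the fingers, y is the direction in which the jaws open and shut (so a half turn about z gives the same grasp; the last joint's range is limited). The gripper opens to 85 mm and grips with 20 to 120 N. Pads are 22 mm wide; open, the fingers measure 114 mm over their backs; the gripper's body (76 mm by 85 mm) begins 54 mm behind the grasp point. The pads swing forward as they close: fully open they stand 13 mm farther back than shut.
Start: joints at [-1.319, 0.313, 0.046, 1.304, 0, 1.431], TCP at [0.22, -0.531, 0.231] pointing down, gripper open.
Joint ranges: [-2.76, 2.76], [-0.86, 1.69], [-1.03, 1.26], [-2.2, 2.34], [-1.47, 1.5], [-3.14, 3.14]. Speed limits (rad/s): [2.57, 2.57, 3.14, 3.14, 3.14, 3.14].

## Interface

Orientations are given as a unit quaternion [w, x, y, z].
In Python, from workcell import * gives the robot as it stands.
- The arm moves only by the shell command python3 -m crank 'ROWS' [OPENING] [FORCE]. ROWS is a JSON object of lists of equal length, an entry for each row: "travel": the shift along the tool's x, y, z in units of 40 mm (1.0 is 40 mm), a list of three; "turn": the turn about the tool's z in rad. In form: {"travel": [[x, y, z], ...], "turn": [turn, ...]}. A call has 1 to 5 rows; each row is the pose to reach, as a shift and turn from the pose commanded when the call began, along the tool's axes at that moment; what a row does not reach only later rows make up. A row lasts 1/12 s, in which the tool goes at most 41.7 mm and 7.16 degrees, less where a joint would pass 70% of its speed; a pose out of reach is approached as far as the arm can. A call with a gripper value outside its range is refused whole. OPENING is the finger opening in mm, from 0 to 85.4, set as the call begins (- or left out, the last holds). The fingers move at their own pace and stop on an object; FORCE is the grip in N (left out, the last holds). Time passes only in rows, so rows that repeat a pose let the fingers close. It gives the time, the measured TCP pose, the force and the opening at its end, in the units of the state.
- get_state(): the state, without advancing time (a new reading comes with each control period).
- read_camera(name): name is "side" or "top"; returns a dict with "image" (400x640x3 uint8, red, green, blue), "K" (3x3 intrinsics, pixels), "R" (3x3) and "t" (3): a world point X has camera coordinates R X + t. Camera axes: x right, y down, z forward; pixel columns grow to the right and rows downward; lengths in m; the calibration is good to about 2 mm. A picture is of the moment at which its call begins. There is no depth.
- hand_in(): hands the job in, once; it reports no verdict.
The state is a dict: "clock": time; "joint_pos": joint angles; "qvel": joint speeds; "tau": joint torques, N m; "tcp_pos": TCP position; "orientation": TCP orientation; "wrist_force": force on the tool from outside, world axes, zero at the start; "ft_torque": the same for the moment, N m; "finger_gap": finger opening in m.
Only numpy, scipy, OpenCV 4.12 (cv2) and the standard library are available. Lean on these libraries where they do the work, as an engineer would, in place of code of your own. Each camera call takes 0.05 s, during which the arm holds its last target. There are 200 camera calls.

## Working session

There is one attempt and no reset: what is moved stays moved. The work goes in short steps, Python scripts to look and compute and a shell command to move; the robot and the scene stay as the last step left them, time stands still between calls to the robot, and variables do not carry over. Pictures are saved under pics/ and viewed, about 8 in all and at most 12, crops included, and the job is handed in when it is done.

```bash
mkdir -p pics
python3 - <<'E'
from workcell import *
import cv2,pickle
d={}
for n in("top","side"):
    c=read_camera(n);d[n]=c;cv2.imwrite(f"pics/{n}0.png",c["image"][:,:,::-1]);print(n,c["K"],c["R"],c["t"])
pickle.dump(d,open("cams.pkl","wb"))
s=get_state();print(s["clock"],s["tcp_pos"],s["orientation"],s["finger_gap"])
E
```

```text
top [[411.91482096   0.         314.39486645]
 [  0.         411.91482096 196.9692728 ]
 [  0.           0.           1.        ]] [[-0.01409946 -0.99988831  0.00495641]
 [-0.9959821   0.01360563 -0.08851296]
 [ 0.08843564 -0.00618449 -0.99606269]] [-0.0656486   0.5322566   1.10335393]
side [[477.32071235   0.         312.105901  ]
 [  0.         477.32071235 201.64914168]
 [  0.           0.           1.        ]] [[-0.99583507 -0.08938128  0.01798586]
 [-0.06018394  0.49625536 -0.86608805]
 [ 0.06848648 -0.86356332 -0.49956781]] [0.53424303 0.14713919 1.19004551]
0.1 [ 0.21946518 -0.53098572  0.23049251] [-8.15808071e-04  9.80872038e-01  1.94651943e-01 -3.07234729e-05] 0.08516423182411739
```

View pics/top0.png

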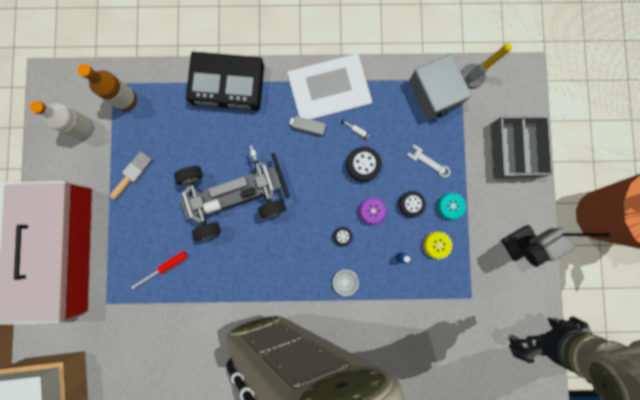

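View pics/side0.png

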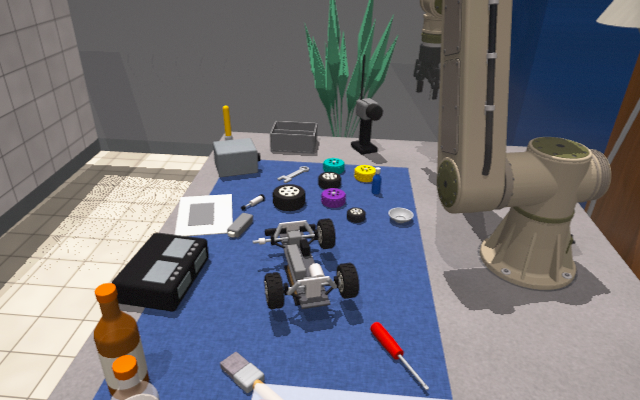

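The top view shows a black-and-white mid spare at about (412,204), big at (364,164) and small at (342,236). The fitted wheels are at about (188,175), (206,232) and (272,208), and the bare stub at about (253,153), (262,240) in the side view. I'll enlarge both.

```bash
cat > h.py <<'E'
import numpy as np,pickle
d=pickle.load(open("cams.pkl","rb"))
def ray(n,u,v,z):
    c=d[n];R=c["R"];o=-R.T@c["t"];r=R.T@np.linalg.solve(c["K"],[u,v,1]);return o+r*(z-o[2])/r[2]
def proj(n,X):
    c=d[n];p=c["K"]@(c["R"]@np.array(X)+c["t"]);return p[:2]/p[2]
E
python3 - <<'E'
from h import *
import cv2
t=d["top"]["image"][:,:,::-1];s=d["side"]["image"][:,:,::-1]
a=cv2.resize(t[140:260,165:325],None,fx=5,fy=5,interpolation=2)
b=cv2.resize(s[150:310,225:425],None,fx=4,fy=4,interpolation=2)[:600]
cv2.imwrite("pics/a.png",a);cv2.imwrite("pics/b.png",b)
for n,u,v,z in[("top",412,204,.032),("side",330,178,.032),("top",364,164,.042),("top",342,236,.024),("top",253,153,.068),("side",262,240,.068),("top",188,175,.068),("top",206,232,.068),("top",272,208,.068)]:print(n,u,v,ray(n,u,v,z).round(3))
E
```

```text
top 412 204 [ 0.508 -0.338  0.032]
side 330 178 [ 0.51  -0.328  0.032]
top 364 164 [ 0.618 -0.209  0.042]
top 342 236 [ 0.424 -0.146  0.024]
top 253 153 [0.647 0.088 0.068]
side 262 240 [0.649 0.084 0.068]
top 188 175 [0.59  0.26  0.068]
top 206 232 [0.44  0.211 0.068]
top 272 208 [0.5   0.039 0.068]
```

View pics/a.png

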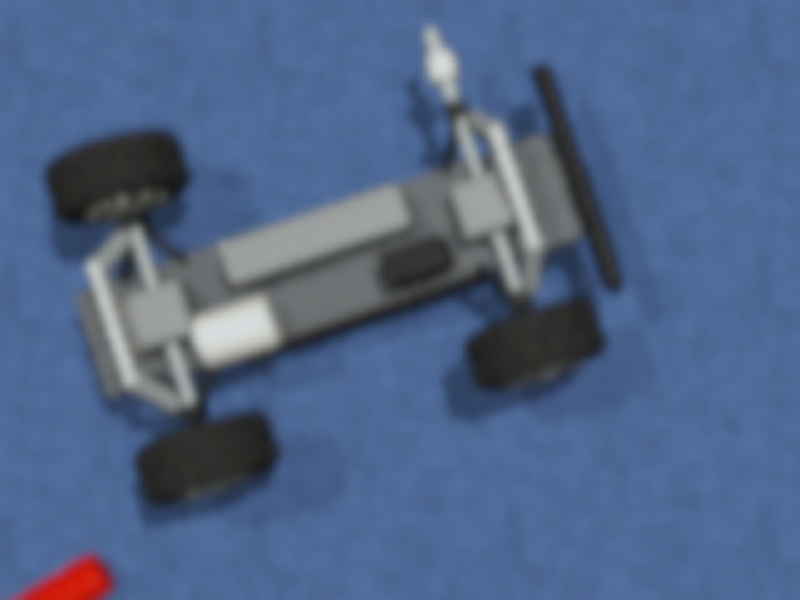

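View pics/b.png

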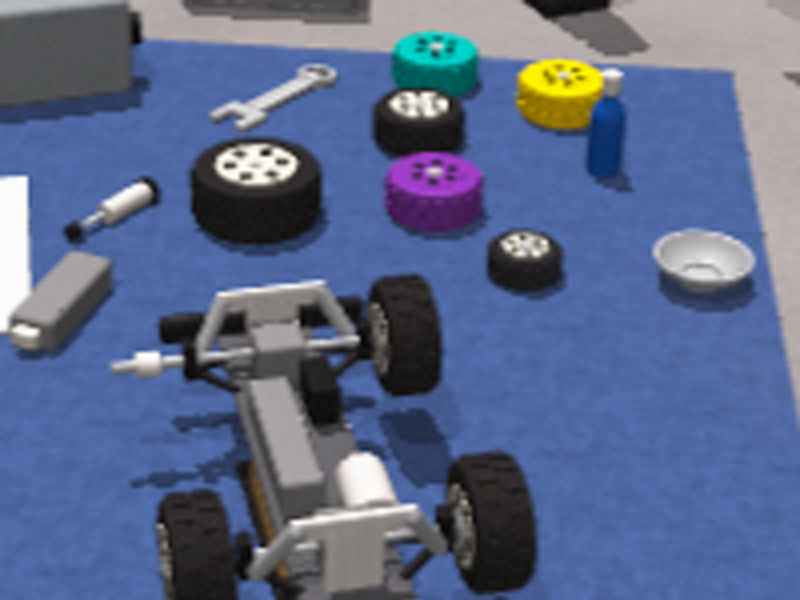

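Run:
```python
from h import *
from workcell import get_state
from scipy.spatial.transform import Rotation as Ro
print("stub",ray("top",253.2,153.2,.068),ray("side",261.8,240.8,.068)); print("mid side",ray("side",330,175.8,.032))
print("drill base",ray("side",364,148,0),ray("top",520,245,0))
for z in(.1,.15,.2,.25,.3,.4,.5):print(z,ray("top",608,235,z).round(3),ray("side",363,55,z).round(3),ray("side",363,100,z).round(3))
s=get_state();q=s["orientation"];R=Ro.from_quat(np.r_[q[1:],q[0]]).as_matrix();p=np.array(s["tcp_pos"])
a=np.array([.508,-.336,.058]);b=np.array([.647,.086,.1])
hi=a.copy();hi[2]=.231
for X in(hi,a):print((R.T@(X-p)/.04).round(2))
hb=b.copy();hb[2]=.231;print((R.T@(hb-hi)/.04).round(2))
```

```text
stub [0.64608557 0.08785042 0.068     ] [0.64901727 0.08690864 0.068     ]
mid side [ 0.51117002 -0.3429153   0.032     ]
drill base [ 0.40061478 -0.65098498  0.        ] [ 0.39194751 -0.64126079  0.        ]
0.1 [ 0.417 -0.816  0.1  ] [ 0.409 -1.71   0.1  ] [ 0.411 -0.911  0.1  ]
0.15 [ 0.418 -0.781  0.15 ] [ 0.413 -1.488  0.15 ] [ 0.415 -0.755  0.15 ]
0.2 [ 0.419 -0.745  0.2  ] [ 0.417 -1.267  0.2  ] [ 0.419 -0.599  0.2  ]
0.25 [ 0.419 -0.709  0.25 ] [ 0.421 -1.045  0.25 ] [ 0.423 -0.442  0.25 ]
0.3 [ 0.42  -0.673  0.3  ] [ 0.425 -0.824  0.3  ] [ 0.427 -0.286  0.3  ]
0.4 [ 0.421 -0.601  0.4  ] [ 0.433 -0.381  0.4  ] [0.435 0.026 0.4  ]
0.5 [ 0.423 -0.53   0.5  ] [0.442 0.062 0.5  ] [0.443 0.339 0.5  ]
[ 8.53 -1.75 -0.01]
[ 8.53 -1.74  4.32]
[ 7.24 -8.42  0.02]
```

The points agree (stub about (0.647, 0.087), mid spare about (0.509, -0.339)), and the tall drill at (0.4, -0.65) is clear of the path. I'll shut the fingers and go above the spare.

```bash
python3 -m crank '{"travel":[[0.5,-0.1,0],[1.3,-0.27,0],[2.2,-0.45,0],[3.1,-0.63,0],[4.0,-0.82,0]],"turn":[0,0,0,0,0]}' 0
python3 -m crank '{"travel":[[0.9,-0.19,0],[1.8,-0.37,0],[2.7,-0.55,0],[3.6,-0.74,0],[4.2,-0.87,0]],"turn":[0,0,0,0,0]}'
python3 -m crank '{"travel":[[0.33,-0.06,0],[0.33,-0.06,0.6],[0.33,-0.06,1.2],[0.33,-0.06,1.7],[0.33,-0.06,2]],"turn":[0,0,0,0,0]}'
python3 - <<'E'
from workcell import *
import cv2,numpy as np
T=read_camera("top")["image"][:,:,::-1];S=read_camera("side")["image"][:,:,::-1]
a=cv2.resize(T[130:280,330:480],(400,400));b=cv2.resize(S[70:220,270:420],(400,400))
cv2.imwrite("pics/c.png",np.hstack([a,b]))
E
```

```text
clock: 0.52
tcp_pos: [0.3558, -0.439, 0.2308]
orientation: [-0.0, 0.981, 0.194, -0.0]
wrist_force: [-0.8, 0.2, -0.1]
finger_gap: 0.0254
clock: 0.93
tcp_pos: [0.499, -0.3414, 0.2308]
orientation: [-0.0, 0.981, 0.196, 0.0]
wrist_force: [-0.4, 0.1, 0.2]
finger_gap: -0.0001
clock: 1.35
tcp_pos: [0.5067, -0.3359, 0.1484]
orientation: [-0.001, 0.981, 0.195, -0.001]
wrist_force: [-0.4, -0.3, 0.5]
finger_gap: 0.0001
```

View pics/c.png

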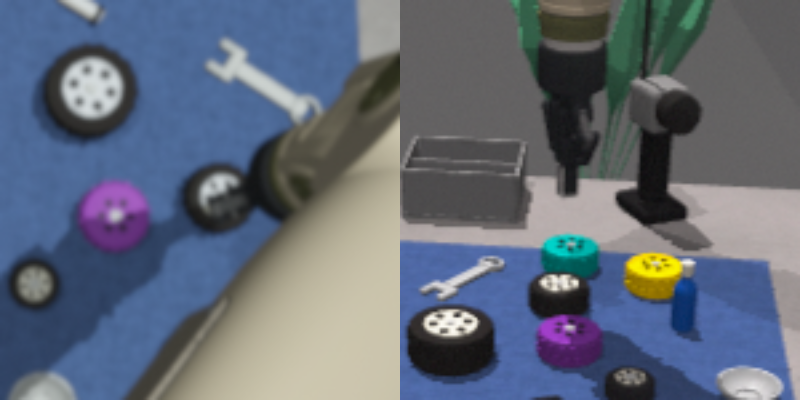

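The fingertips hang over the mid spare (left panel about (215,200), right panel (568,190) over the wheel at (559,283)). I'll descend 90 mm with a small correction and dwell.

```bash
python3 -m crank '{"travel":[[0.02,0.08,0.6],[0.02,0.08,1.2],[0.02,0.08,1.7],[0.02,0.08,2.05],[0.02,0.08,2.25]],"turn":[0,0,0,0,0]}'
python3 -m crank '{"travel":[[0,0,0],[0,0,0],[0,0,0],[0,0,0],[0,0,0]],"turn":[0,0,0,0,0]}'
python3 - <<'E'
from workcell import *
import cv2,numpy as np
from h import proj
p=get_state()["tcp_pos"];print(p,proj("side",p),proj("side",[.509,-.339,.032]))
S=read_camera("side")["image"][:,:,::-1]
cv2.imwrite("pics/d.png",cv2.resize(S[120:220,280:380],(600,600),interpolation=2))
E
```

```text
clock: 1.87
tcp_pos: [0.5093, -0.3393, 0.0603]
orientation: [-0.001, 0.981, 0.194, -0.001]
wrist_force: [-0.3, 0.1, 0.4]
finger_gap: 0.0004
clock: 2.28
tcp_pos: [0.5108, -0.3398, 0.0626]
orientation: [0.001, 0.981, 0.195, 0.001]
wrist_force: [0.4, 0.4, 0.1]
finger_gap: 0.0002
[ 0.510788   -0.33976531  0.06259264] [330.42527495 167.49160119] [330.61771441 176.39835234]
```

View pics/d.png

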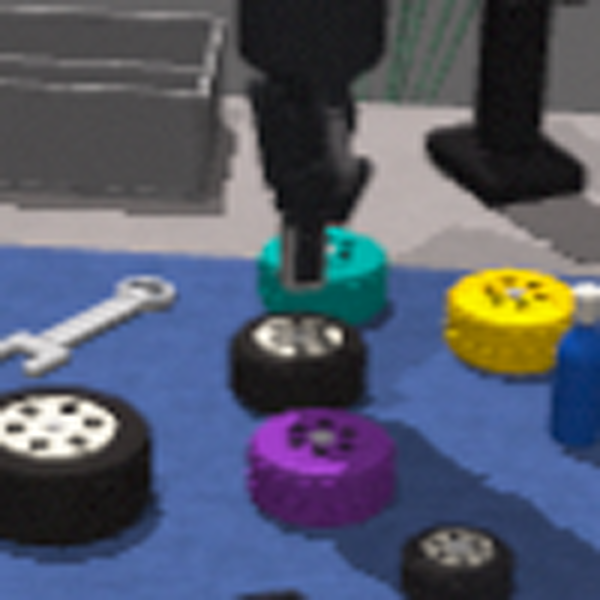

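Tip at crop (303,287), as predicted, directly over the mid spare's rim at (299,337). I'll hold there, then rise, cross high and stop above the stub.

```bash
python3 -m crank '{"travel":[[0,0,0],[0,0,0],[0,0,0],[0,0,0],[0,0,0]],"turn":[0,0,0,0,0]}' >/dev/null
python3 -m crank '{"travel":[[0,0,0],[0,0,0],[0,0,0],[0,0,0],[0,0,0]],"turn":[0,0,0,0,0]}' >/dev/null
python3 -m crank '{"travel":[[0,0,0],[0,0,0],[0,0,0],[0,0,0],[0,0,0]],"turn":[0,0,0,0,0]}' >/dev/null
python3 -m crank '{"travel":[[0,0,0],[0,0,0],[0,0,0],[0,0,0],[0,0,0]],"turn":[0,0,0,0,0]}'
python3 -m crank '{"travel":[[0,0,-0.7],[0,0,-1.6],[0,0,-2.5],[0,0,-3.4],[0,0,-4.2]],"turn":[0,0,0,0,0]}'
python3 -m crank '{"travel":[[0.4,-0.47,0],[0.95,-1.12,0],[1.55,-1.83,0],[2.15,-2.54,0],[2.75,-3.25,0]],"turn":[0,0,0,0,0]}'
python3 -m crank '{"travel":[[0.6,-0.71,0],[1.2,-1.42,0],[1.8,-2.13,0],[2.4,-2.84,0],[3.0,-3.55,0]],"turn":[0,0,0,0,0]}'
python3 -m crank '{"travel":[[0.6,-0.71,0],[1.1,-1.3,0],[1.47,-1.74,0],[1.47,-1.74,0],[1.47,-1.74,0]],"turn":[0,0,0,0,0]}'
python3 - <<'E'
from workcell import *
from scipy.spatial.transform import Rotation as Ro
import numpy as np
s=get_state();q=s["orientation"];R=Ro.from_quat(np.r_[q[1:],q[0]]).as_matrix();p=np.array(s["tcp_pos"])
print(p,(R.T@([.648,.087,.1]-p)/.04).round(2))
E
```

```text
clock: 4.0
tcp_pos: [0.5101, -0.3392, 0.0613]
orientation: [0.0, 0.981, 0.195, -0.0]
wrist_force: [0.1, 0.7, 0.0]
finger_gap: -0.0001
clock: 4.42
tcp_pos: [0.5102, -0.3391, 0.2318]
orientation: [0.001, 0.981, 0.195, 0.0]
wrist_force: [1.1, -0.5, 0.1]
finger_gap: -0.0001
clock: 4.83
tcp_pos: [0.5624, -0.1757, 0.2295]
orientation: [0.0, 0.981, 0.194, 0.0]
wrist_force: [0.2, -0.8, -0.2]
finger_gap: -0.0003
clock: 5.25
tcp_pos: [0.6191, 0.0019, 0.2294]
orientation: [0.0, 0.981, 0.195, 0.0]
wrist_force: [0.5, -0.6, -0.4]
finger_gap: -0.0003
clock: 5.67
tcp_pos: [0.6466, 0.0883, 0.2288]
orientation: [0.0, 0.981, 0.196, -0.0]
wrist_force: [-0.8, -0.4, -0.3]
finger_gap: 0.0003
[0.64660562 0.08827691 0.22882565] [0.02 0.04 3.22]
```

```bash
python3 -m crank '{"travel":[[0.02,0.04,0.6],[0.02,0.04,1.3],[0.02,0.04,2.0],[0.02,0.04,2.4],[0.02,0.04,2.4]],"turn":[0,0,0,0,0]}'
python3 - <<'E'
from workcell import *
import cv2,numpy as np
from h import proj
p=get_state()["tcp_pos"];print(p,proj("side",p),proj("top",p))
S=read_camera("side")["image"][:,:,::-1];T=read_camera("top")["image"][:,:,::-1]
cv2.imwrite("pics/e.png",np.hstack([cv2.resize(S[180:280,210:310],(400,400),interpolation=2),cv2.resize(T[110:210,200:300],(400,400),interpolation=2)]))
E
```

```text
clock: 6.08
tcp_pos: [0.6448, 0.084, 0.1287]
orientation: [-0.001, 0.981, 0.194, -0.004]
wrist_force: [-1.7, 0.0, 0.1]
finger_gap: 0.0001
[0.64475297 0.08399627 0.12873896] [262.94643511 218.40425802] [251.27208395 148.991515  ]
```

View pics/e.png

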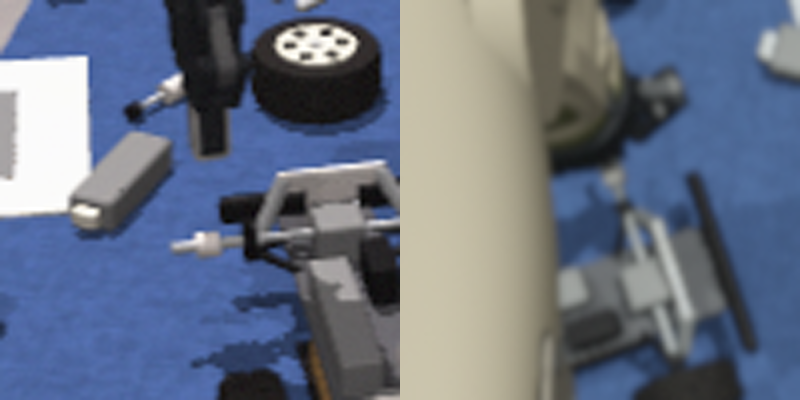

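The tip at side crop (211,155) is directly above the collar at (207,243). I'll lower it about 28 mm and dwell.

```bash
python3 -m crank '{"travel":[[0,0,0.3],[0,0,0.6],[0,0,0.7],[0,0,0.7],[0,0,0.7]],"turn":[0,0,0,0,0]}'
for i in 1; do python3 -m crank '{"travel":[[0,0,0],[0,0,0],[0,0,0],[0,0,0],[0,0,0]],"turn":[0,0,0,0,0]}'; done
python3 -m crank '{"travel":[[0,0,0],[0,0,0],[0,0,0],[0,0,0],[0,0,0]],"turn":[0,0,0,0,0]}' >/dev/null
python3 -m crank '{"travel":[[0,0,0],[0,0,0],[0,0,0],[0,0,0],[0,0,0]],"turn":[0,0,0,0,0]}' >/dev/null
python3 -m crank '{"travel":[[0,0,0],[0,0,0],[0,0,0],[0,0,0],[0,0,0]],"turn":[0,0,0,0,0]}' >/dev/null
python3 -m crank '{"travel":[[0,0,0],[0,0,0],[0,0,0],[0,0,0],[0,0,0]],"turn":[0,0,0,0,0]}'
python3 - <<'E'
from workcell import *
import cv2
S=read_camera("side")["image"][:,:,::-1]
cv2.imwrite("pics/f.png",cv2.resize(S[150:310,225:425],None,fx=3,fy=3,interpolation=2))
E
```

```text
clock: 6.6
tcp_pos: [0.6487, 0.0854, 0.1067]
orientation: [0.0, 0.981, 0.194, 0.001]
wrist_force: [-0.2, 0.4, 0.4]
finger_gap: 0.0002
clock: 7.02
tcp_pos: [0.6481, 0.0857, 0.1055]
orientation: [0.0, 0.981, 0.195, 0.0]
wrist_force: [0.2, 0.2, -0.6]
finger_gap: -0.0001
clock: 8.68
tcp_pos: [0.648, 0.0857, 0.1053]
orientation: [0.0, 0.981, 0.195, -0.0]
wrist_force: [-0.4, -0.6, 0.2]
finger_gap: 0.0002
```

View pics/f.png

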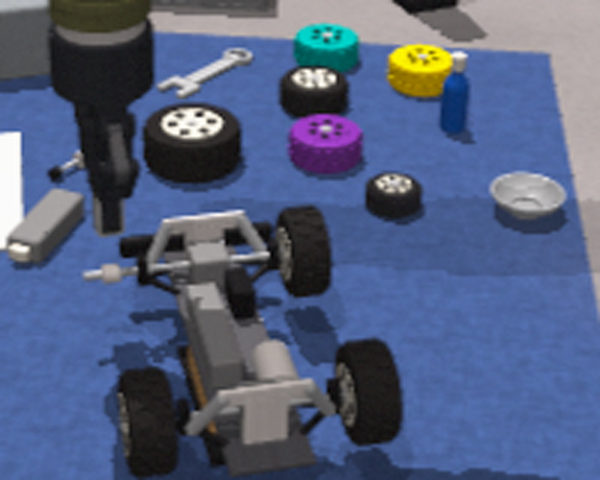

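The tip at (110,230) is just above the collar at (110,272), about 30 mm clear. The spares haven't moved.

```bash
python3 -c "
from workcell import *
print(hand_in())"
```

```text
the job is handed in; nothing more can be done
None
```

I pointed at the matching spare wheel, then at the bare axle stub, and handed in with the arm still pointing at the stub. The hand-in gives no verdict, so whether it passed isn't confirmed.

- **Spare wheel:** With the fingers shut, I held the tips at (0.510, -0.339, 0.061) for about 2.1 s. That is about 29 mm above the mid-size black-and-white spare, which I measured at (0.509, -0.339).
- **Axle stub:** I then crossed at a height of about 0.23 m, well above every other wheel. I held the tips at (0.648, 0.086, 0.105) for about 2.1 s, about 30 mm above the stub's collar. I measured the stub at (0.647, 0.087).

**Last checks:**
- The two cameras agreed to about 3 mm on the stub. On the spare they agreed to about 5 mm, or about 10 mm on the first rough reading.
- The final picture showed the tip over the collar and no spare wheel visibly moved.
- Wrist force readings stayed within about 2 N, changing sign between readings, so they can't rule out a very light touch. None of the pictures showed contact.
- The job finished at about 8.7 s of the 40 s limit.

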